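# Roll the sample vial onto the reading line and start the reader

### The job

On the white mat of the code reader lie a long and a short amber vial. With a fingertip, push the top of the long vial sideways to roll it over the mat, without lifting or pinching it, until it lies at rest along the middle of the black line; then press the white button on the small grey console all the way down and let go. Leave the short vial and everything else on the bench where they are.

Things in the scene. Friction and masses are not known exactly. Their poses are not given: they have to be found in the camera images.
- line (a point): The middle of the black line on the mat's surface, 12 mm above the bench. x runs along the line (away from the robot, towards the reader head), y across it in the plane of the mat, z up. The line is 6 mm wide and 156 mm long. It stands anywhere within some cm, turned up to 0.2 rad.
- bed: The code reader: a fixed plate 170 mm along x, 320 mm along y, 12 mm thick, covered by a soft white mat, flat and without rims. Origin at the middle of its underside, below the line's middle; axes as the line's. The grey reader head is fixed on it beyond the far end of the line, from x = 87 to 149 mm, 90 mm wide in y, 41 mm high above the bench.
- vial: The long vial: amber glass with white screw cap, a plain cylinder 30 mm in diameter, 110 mm long with cap, about 70 g. It lies on the mat 60 to 95 mm to one side of the line, parallel to it within 0.06 rad. Origin at its centre, 15 mm above the mat; x along its axis to the cap; y, z turn as it rolls (z up at first). The mat resists rolling: let go at a slow speed, it stops within a few mm.
- short_vial: The short vial, not to be moved: as the long one, 30 mm in diameter but 60 mm long, lying on the mat on the other side of the line, 60 to 95 mm from it. Origin at its centre, x along its axis.
- read (a joint): The white push button on the console: 0 up, 0.006 m fully down (end stop). A spring pushes it back up; fully down takes about 5 N.
- read_top (a point): The middle of the white button's top (30 mm in diameter, facing up, 57 mm above the bench at rest, 10 mm above the black collar of 46 mm diameter around it); it goes down with the button. The button sits in the middle of a fixed grey console 80 x 60 mm, 35 mm high, on the bench to the left or right of the bed.
- rack: Fixed white rack 110 x 50 mm with three standing vials, 71 mm high in all, on the bench at the other side of the bed from the console. Origin at the middle of its underside, x along its length.
- screw_cap: Blue bottle cap lying flat on the bench nearer the robot than the bed, to the left, 44 mm in diameter, 18 mm high, not to be moved. Origin at the middle of its underside.
- pen: White marker pen with black cap, about 115 x 12 x 12 mm, lying across (along its y axis) on the bench nearer the robot than the bed, to the right, not to be moved. Origin at its underside near the middle.
- tub: White plastic cup standing on the bench behind the bed, on the right, 68 mm across the rim, 50 mm high, not to be moved. Origin at the middle of its underside.
- wash_bottle: White plastic bottle with yellow cap standing on the bench behind the bed, on the left, 60 mm in diameter, 140 mm high, not to be moved. Origin at the middle of its underside.
Mind the look-alikes: they are no part of the job. Leave any blue or red look-alike of the vial alone.

How it is judged:
On the way, in this order (a step that is already met when the one before it is completed fails the run):
1. the long vial turns over as it rolls (more than 60 degrees) (angle between vial's own z axis and vertical above 1.05 rad).
2. the long vial lies at rest on the line, no finger touching it (y of vial in the frame of line between -0.006 and 0.006 m and x of vial in the frame of line between -0.03 and 0.03 m and z of vial in the frame of line below 0.02 m and angle between the x axis of vial and the x axis of line, either way round below 0.15 rad and linear speed of vial below 0.01 m/s and angular speed of vial below 0.3 rad/s and contact force between each of the arm, the fingers and vial below 0.05 N), for 0.3 s.
3. the button is pressed right down while the vial lies on the line (value of joint read above 0.005 m and y of vial in the frame of line between -0.006 and 0.006 m and x of vial in the frame of line between -0.03 and 0.03 m and z of vial in the frame of line below 0.02 m and angle between the x axis of vial and the x axis of line, either way round below 0.15 rad), for 0.05 s.
At the end, for the whole second after the job is handed in: The long vial lies at rest on the mat, along the line within 0.15 rad, its centre within 6 mm of the line's middle sideways and within 30 mm of the line's midpoint lengthwise; the button is up again; the short vial is within 10 mm of its start and the cap, pen, cup and bottle within 15 mm of theirs (y of vial in the frame of line between -0.006 and 0.006 m and x of vial in the frame of line between -0.03 and 0.03 m and z of vial in the frame of line below 0.02 m and angle between the x axis of vial and the x axis of line, either way round below 0.15 rad and linear speed of vial below 0.01 m/s and angular speed of vial below 0.3 rad/s and value of joint read below 0.0015 m and distance of short_vial from where it was at the start of the episode below 0.01 m and distance of each of screw_cap, pen, tub, wash_bottle from where it was at the start of the episode below 0.015 m); the robot touches nothing.
It fails at once if the long vial is lifted off the mat or falls from it (z of vial in the frame of line above 0.025 m or z of vial in the frame of line below 0.008 m).
It fails at once if the long vial is tipped up on end (angle between vial's own x axis and vertical below 1.2 rad).
It fails at once if the button is pressed while the long vial is not on the line (value of joint read above 0.003 m and not (y of vial in the frame of line between -0.006 and 0.006 m and x of vial in the frame of line between -0.03 and 0.03 m and z of vial in the frame of line below 0.02 m and angle between the x axis of vial and the x axis of line, either way round below 0.15 rad)).
It fails at once if the short vial is moved (distance of short_vial from where it was at the start of the episode above 0.01 m).
It fails at once if another thing on the bench is moved (distance of any of screw_cap, pen, tub, wash_bottle from where it was at the start of the episode above 0.015 m).
It also fails if it takes over 58 s, if anything falls off the work surface, if the arm or the gripper's body presses on something with over 40 N, if the wrist force passes 120 N, or if a joint passes its speed limit or range.

### The arm

A 6-joint arm with a two-finger parallel gripper is mounted at the origin on the work surface. World frame = base frame: x ahead of the robot, y to its left, z up, the work surface at z = 0. Lengths are in m, angles in rad, forces in N, time in s.
With the tool pointing down it reaches from about 0.25 to 0.725 m from the base axis. Payload 9.7 kg.
Tool frame: the origin (TCP) lies where the fingers leave the gripper's body, on its centre line; the fingertips stand 73 mm ahead of it and the grasp point (between the pads) lies 54 mm ahead of it; x points along the fingers, y is the direction in which the jaws open and shut, and the axes are right-handed (so a half turn about x gives the same grasp; the last joint's range is limited). The gripper opens to 85 mm and grips with 20 to 120 N. Pads are 22 mm wide; open, the fingers measure 114 mm over their backs; the gripper's body (76 mm by 85 mm) begins 54 mm behind the grasp point. The pads swing forward as they close: fully open they stand 13 mm farther back than shut.
Start: joints at [-1.11, 0.087, 0.176, 1.66, 0, 1.571], TCP at [0.245, -0.493, 0.304] pointing down, gripper open.
Joint ranges: [-3.13, 3.13], [-0.85, 1.81], [-1.15, 1.24], [-2.2, 2.28], [-1.44, 1.52], [-3.14, 3.14]. Speed limits (rad/s): [2.22, 2.22, 2.57, 3.14, 3.14, 3.14].

### API

Orientations are given as a rotation vector (axis times angle).
In Python, from cell import ctrl gives the robot as it stands. The module is installed in compiled form; this text tells all that it offers.
- The arm moves only by the tool play_rows, never from a script. Its argument "rows" is one flat list of numbers, 7 for each row, row after row: the shift along the tool's x, y, z in m, then the turn, a rotation vector about the tool's x, y, z in rad, then the opening in per cent of the stroke, from 0 (shut) to 100 (fully open). A call has exactly 5 rows; each row shifts and turns the commanded pose from where the row before left it, along the tool's axes as they then stand; what a row does not reach is not made up. A row lasts 1/10 s, in which the tool goes at most 50 mm and 8.59 degrees, less where a joint would pass 70% of its speed; a pose out of reach is approached as far as the arm can. A call is refused whole if a number of a shift passes 0.05 or a number of a turn 0.15, either way. A call with a gripper value outside its range is refused whole. The fingers move at their own pace and stop on an object; "newtons" is the grip in N (left out, the last holds). Time passes only in rows, so rows that do not move let the fingers close, or fill a call up. It gives the time, the measured TCP pose, the force and the opening at its end, in the units of the state.
- ctrl.observe(): the state, without advancing time (a new reading comes with each control period).
- ctrl.read_camera(name): name is "scene" or "top"; returns the picture (480x640x3 uint8, blue, green, red); there is no depth.
- ctrl.get_calibration(name): a dict with "mtx" (3x3 intrinsics, pixels), "dist" ([k1, k2, p1, p2, k3] as OpenCV has them; the pictures are not rectified), "position" and "rotation" of the camera in the world. Camera axes: x right, y up, looking along -z (the intrinsics and any distortion apply to the point x, -y, -z); pixel columns grow to the right and rows downward; lengths in m; the calibration is good to about 2 mm. A picture is of the moment at which its call begins. get_calibration takes no time and is no camera call.
- ctrl.hand_in(): hands the job in, once; it reports no verdict.
Trained networks look in the newest picture that a camera, given by its name, has taken for a name from the list of things; names that differ only in an ending like _2 or _b are one class to them, and where a whole thing is asked for, a point or a joint stands for the part that bears it (a point fixed in the world has none). Each returns a list of dicts, best first, with "score" (0 to 1); they miss things now and then, are a little off and sometimes report something else, mostly with a low value. They report only what shows in the picture. A call takes as long as a camera call. They do not tell look-alikes from the thing itself.
- ctrl.trace(camera, name): "pixels" (480x640 bool, what is visible of it) and "rect" ([left, top, right, bottom] in pixels, round what is visible of it).
The state is a dict: "t": time; "joints": joint angles; "dq": joint speeds; "joint_torque": joint torques, N m; "eef_pos": TCP position; "tcp_rot": TCP orientation; "ft_force": force on the tool from outside, world axes, zero at the start; "moment": the same for the moment, N m; "grip_width": finger opening in m.
Only numpy, scipy, OpenCV 4.12 (cv2) and the standard library are available. Lean on these libraries where they do the work, as an engineer would, in place of code of your own. Each camera call takes 0.05 s, during which the arm holds its last target. There are 200 camera calls.

## Working session

There is one attempt and no reset: what is moved stays moved. The work goes in short steps, Python scripts to look and compute and a tool call to move; the robot and the scene stay as the last step left them, time stands still between calls to the robot, and variables do not carry over. Pictures are saved under pics/ and viewed, about 8 in all and at most 12, crops included, and the job is handed in when it is done.

Besides the shell and the picture viewer there is one more tool, called after ">>>" as name(argument=value, ...) on one line, values as JSON. play_rows: Moves the arm, as the interface text tells. Its arguments: {"type":"object","properties":{"rows":{"type":"array","items":{"type":"number"}},"newtons":{"type":"number"}},"required":["rows"]}

```bash
mkdir -p pics
cat > h.py <<'E'
import numpy as np, cv2
from cell import ctrl
from scipy.spatial.transform import Rotation as R
def cal(n):
    c=ctrl.get_calibration(n); M=np.array(c['rotation'],float)
    if M.shape!=(3,3): M=R.from_rotvec(M).as_matrix() if M.size==3 else R.from_quat(M).as_matrix()
    return np.array(c['mtx'],float),np.array(c['dist'],float),np.array(c['position'],float),M
def ray(n,uv):
    K,d,p,M=cal(n)
    q=cv2.undistortPoints(np.array(uv,float).reshape(-1,1,2),K,d)[:,0]
    return p,(M@np.c_[q[:,0],-q[:,1],-np.ones(len(q))].T).T
def onz(n,uv,z):
    p,v=ray(n,uv); return p+v*((z-p[2])/v[:,2])[:,None]
def proj(n,P):
    K,d,p,M=cal(n); c=(np.array(P,float).reshape(-1,3)-p)@M; c=c*[1,-1,-1]
    return cv2.projectPoints(c,np.zeros(3),np.zeros(3),K,d)[0][:,0]
E
python3 - <<'E'
from h import *
for n in('scene','top'):
    cv2.imwrite(f'pics/{n}0.png',ctrl.read_camera(n)); print(n,ctrl.get_calibration(n))
    for k in('vial','short_vial','read_top','line','bed'):
        try:
            for t in ctrl.trace(n,k)[:3]:
                m=t['pixels'];ys,xs=np.nonzero(m);print(k,round(t['score'],2),t['rect'],xs.mean().round(1),ys.mean().round(1),m.sum())
        except Exception as e: print(k,e)
print(ctrl.observe())
E
```

```text
scene {'mtx': array([[470.64305117,   0.        , 314.47561043],
       [  0.        , 470.64305117, 243.91690063],
       [  0.        ,   0.        ,   1.        ]]), 'dist': array([-0.00935214,  0.        ,  0.        ,  0.        ,  0.        ]), 'position': array([0.86559048, 0.39404484, 0.83666327]), 'rotation': array([0.2906496 , 0.73981477, 2.2776749 ])}
vial 0.98 [305.5, 116.9, 328.6, 153.3] 315.4 135.5 408
vial 0.61 [238.8, 218.1, 281.6, 252.7] 259.6 234.6 712
vial 0.61 [328.4, 191.3, 366.5, 229.9] 346.3 211.3 598
short_vial 0.85 [288.3, 255.0, 316.7, 283.0] 301.6 269.8 465
short_vial 0.3 [354.7, 435.5, 396.3, 480.0] 373.8 458.6 1554
line 0.6 [206.2, 195.5, 360.8, 333.1] 277.9 267.8 10244
bed 0.71 [208.7, 195.5, 359.8, 330.0] 278.4 267.7 10246
top {'mtx': array([[558.38072794,   0.        , 318.64673605],
       [  0.        , 558.38072794, 238.71944285],
       [  0.        ,   0.        ,   1.        ]]), 'dist': array([-0.0268032,  0.       ,  0.       ,  0.       ,  0.       ]), 'position': array([0.41696486, 0.01507779, 1.23263535]), 'rotation': array([ 0.03601805, -0.
[... 417 characters left out ...]
304
bed 0.57 [278.9, 145.5, 426.9, 259.6] 353.3 210.4 11312
{'t': 0.6, 'joints': array([-1.10999936e+00,  8.68662264e-02,  1.75884479e-01,  1.65978074e+00,
        2.45412847e-05,  1.57077706e+00]), 'dq': array([ 0.00107971,  0.00142946,  0.0003172 ,  0.00018626, -0.00066219,
        0.00109334]), 'joint_torque': array([-5.31263522e-04, -5.19824195e+01,  4.64686704e+01,  1.27741023e-03,
       -1.15554226e-05,  4.61987142e-06]), 'eef_pos': array([ 0.24456668, -0.49262749,  0.30389478]), 'tcp_rot': array([ 1.96523311,  0.4609573 , -1.96516928]), 'ft_force': array([0.09915251, 0.14776704, 0.03073941]), 'moment': array([-0.01385858,  0.02881719, -0.00504777]), 'grip_width': 0.08509215230848802}
```

Run:
```python
import cv2
a=cv2.imread('pics/top0.png')[110:350,220:540]; cv2.imwrite('pics/a.png',cv2.resize(a,(800,600),interpolation=cv2.INTER_CUBIC))
```

```text
(no output)
```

View pics/a.png

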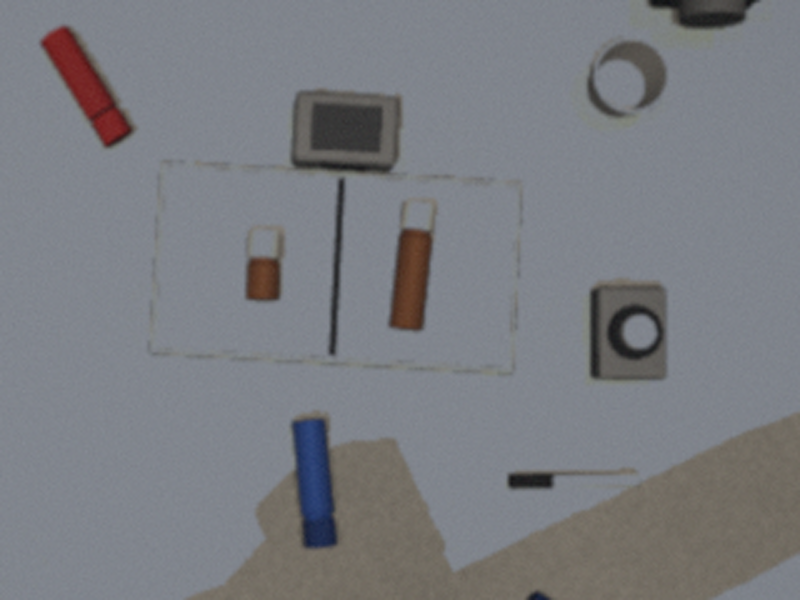

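View pics/scene0.png

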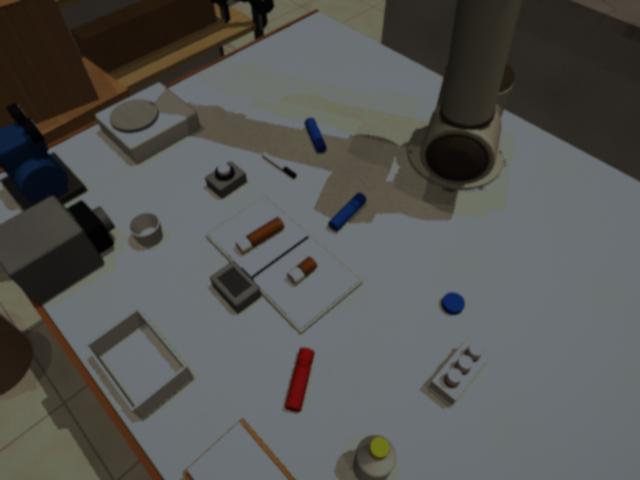

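The top view (crop scale 2.5, offset 220,110) shows the line from (357,182) to (353,251). The long amber vial is at about (385,215), right of the line. The short one is at (325,216) and the button at (475,242). The red and blue look-alikes are elsewhere. The scene view agrees.

```bash
cat >> h.py <<'E'
def vialpos(n,near,name='vial',L=.11,z=.027):
    "centre + yaw by fitting the cylinder outline to the mask"
    from scipy.optimize import minimize
    best=None
    for t in ctrl.trace(n,name):
        m=t['pixels'];ys,xs=np.nonzero(m);c=onz(n,[[xs.mean(),ys.mean()]],z)[0]
        if np.hypot(*(c[:2]-near))<.05 and (best is None or t['score']>best[0]): best=(t['score'],m,c)
    if best is None: return None
    s,m,c=best; m=cv2.GaussianBlur(m.astype(np.float32),(0,0),1.5)
    a=np.linspace(0,2*np.pi,24,endpoint=False)
    def sil(q):
        e=np.array([np.cos(q[2]),np.sin(q[2]),0]);f=np.array([-e[1],e[0],0])
        P=[np.array([q[0],q[1],z])+s_*L/2*e+.015*(np.cos(b)*f+np.sin(b)*np.array([0,0,1])) for s_ in(-1,1) for b in a]
        h=cv2.convexHull(proj(n,P).astype(np.float32)); im=np.zeros((480,640),np.float32)
        cv2.fillPoly(im,[np.round(h*64).astype(np.int32)],1,cv2.LINE_8,6); return cv2.GaussianBlur(im,(0,0),1.5)
    cost=lambda q:((sil(q)-m)**2).sum()
    r=min((minimize(cost,[c[0],c[1],y0],method='Nelder-Mead',options=dict(initial_simplex=np.array([[c[0],c[1],y0]]+[[c[0]+.006*(i==0),c[1]+.006*(i==1),y0+.1*(i==2)] for i in range(3)]),xatol=1e-5,fatol=1e-3)) for y0 in(-.15,.1)),key=lambda r:r.fun)
    return s,r.x,r.fun
E
python3 - <<'E'
from h import *
im=ctrl.read_camera('top'); g=im.min(axis=2).astype(int)
sub=np.zeros_like(g,bool); sub[180:254,346:364]=1
m=sub&(im.max(axis=2)<90); 
n,l,st,ce=cv2.connectedComponentsWithStats(m.astype(np.uint8)); print(st[1:].tolist())
k=1+st[1:,4].argmax(); ys,xs=np.nonzero(l==k)
P=onz('top',np.c_[xs,ys],.012)[:,:2]; c=P.mean(0); u=np.linalg.svd(P-c)[2][0]; u*=np.sign(u[0]); t=(P-c)@u
print('line c',c,'mid',c+u*(t.max()+t.min())/2,'yaw',np.arctan2(u[1],u[0]),'len',np.ptp(t), 'max width',np.ptp((P-c)@[-u[1],u[0]]))
# scene line
im=ctrl.read_camera('scene'); mid=c+u*(t.max()+t.min())/2
e=proj('scene',np.c_[np.array([mid-u*.078,mid+u*.078]),[.012]*2]); print('scene expected line ends',e)
for n in('top','scene'):
    print(n,vialpos(n,proj and onz('top',[[384.5,215.2]],.027)[0,:2]))
    print(n,'short',vialpos(n,onz('top',[[324.8,215.7]],.027)[0,:2],'short_vial',.06))
print('bed mid',onz('top',[[353.3,210.5]],.012))
print('btn',onz('top',[[475,242.2]],.057))
for t in ctrl.trace('scene','read_top'): 
    ys,xs=np.nonzero(t['pixels']);print('btn scene',t['score'],onz('scene',[[xs.mean(),ys.mean()]],.055),len(xs),t['rect'])
E
```

```text
[[352, 181, 6, 71, 172]]
line c [ 0.52973842 -0.06488342] mid [ 0.52955702 -0.06487822] yaw -0.028673574632931614 len 0.15438791646434438 max width 0.005756386444796518
scene expected line ends [[308.17777727 236.47875989]
 [251.69651803 277.52424955]]
top (0.87, array([ 0.53146916, -0.12919252, -0.0963851 ]), np.float64(10.768019676208496))
top short (0.74, array([ 5.27964256e-01, -3.31268279e-04, -1.04873636e-02]), np.float64(2.487290382385254))
scene (0.76, array([ 0.52959677, -0.1314594 , -0.07977288]), np.float64(6.331955909729004))
scene short (0.73, array([ 0.52618263, -0.0022556 ,  0.04149306]), np.float64(7.486745834350586))
bed mid [[ 0.54138618 -0.06226436  0.012     ]]
btn [[ 0.47713601 -0.31852007  0.057     ]]
btn scene 0.48 [[ 0.47868886 -0.31908632  0.055     ]] 122 [217.2, 164.4, 230.4, 175.4]
```

```bash
cat >> h.py <<'E'
def goto(P,ya=None):
    "total tool-frame shift (if made before the turn) and turn about tool x"
    o=ctrl.observe(); M=R.from_rotvec(o['tcp_rot']).as_matrix(); print('t',o['t'],'pos',o['eef_pos'].round(4),'F',o['ft_force'].round(2))
    print('tool axes cols\n',M.round(3)); print('shift',(M.T@(np.array(P)-o['eef_pos'])).round(4))
    if ya is not None:
        T=[]
        for s in(1,-1):
            y=s*np.array([np.cos(ya),np.sin(ya),0]);x=np.array([0,0,-1.]);T.append(R.from_matrix(M.T@np.c_[x,y,np.cross(x,y)]).as_rotvec().round(4))
        print('turns',T)
E
python3 -c "
from h import *
goto([.529,-.142,.135],np.pi/2-.075)"
```

```text
t 0.95 pos [ 0.2445 -0.4926  0.3039] F [-0.39  0.53 -0.42]
tool axes cols
 [[ 0.     0.445 -0.896]
 [-0.    -0.896 -0.445]
 [-1.     0.    -0.   ]]
shift [ 0.1689 -0.1876 -0.4107]
turns [array([-2.6058e+00,  0.0000e+00, -1.0000e-04]), array([ 0.5357, -0.    , -0.    ])]
```

>>> play_rows(rows=[0,-0.0188,-0.0411,0,0,0,0,0,-0.0188,-0.0411,0,0,0,0,0,-0.0188,-0.0411,0,0,0,0,0,-0.0188,-0.0411,0,0,0,0,0,-0.0188,-0.0411,0,0,0,0], newtons=30)

```text
t: 1.45
eef_pos: [0.3876, -0.3155, 0.3041]
tcp_rot: [1.966, 0.46, -1.965]
ft_force: [0.5, -1.0, 0.8]
grip_width: 0.0124
```

>>> play_rows(rows=[0.01,-0.0188,-0.0411,0,0,0,0,0.01,-0.0188,-0.0411,0,0,0,0,0.01,-0.0188,-0.0411,0,0,0,0,0.02,-0.0188,-0.0411,0,0,0,0,0.02,-0.0188,-0.0411,0,0,0,0])

```text
t: 1.95
eef_pos: [0.5302, -0.1398, 0.2337]
tcp_rot: [1.966, 0.46, -1.964]
ft_force: [-0.0, -1.8, 0.8]
grip_width: 0.0002
```

>>> play_rows(rows=[0.01,0,0,0.134,0,0,0,0.01,0,0,0.134,0,0,0,0.01,0,0,0.134,0,0,0,0.01,0,0,0.134,0,0,0,0.01,0,0,0,0,0,0])

```text
t: 2.45
eef_pos: [0.5291, -0.1414, 0.1834]
tcp_rot: [-2.182, 0.084, 2.182]
ft_force: [0.6, 0.3, -0.1]
grip_width: 0.0002
```

```bash
python3 -c "
from h import *
goto([.529,-.142,.125],np.pi/2-.075); print(ctrl.observe()['grip_width'])
cv2.imwrite('pics/s1.png',cv2.resize(ctrl.read_camera('scene')[120:320,160:400],(720,600),interpolation=cv2.INTER_CUBIC))"
```

```text
t 2.45 pos [ 0.5291 -0.1414  0.1834] F [ 0.63  0.31 -0.14]
tool axes cols
 [[ 0.    -0.077 -0.997]
 [-0.    -0.997  0.077]
 [-1.     0.    -0.   ]]
shift [0.0584 0.0006 0.0001]
turns [array([ 3.1395e+00, -0.0000e+00,  1.0000e-04]), array([-0.0021, -0.0001, -0.    ])]
0.0001610169546437641
```

View pics/s1.png

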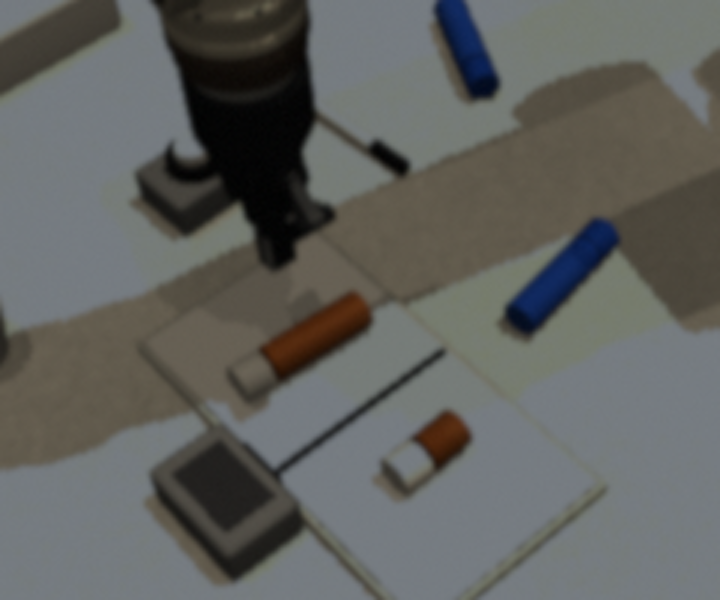

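The image shows the closed fingertips above and just behind the long vial, with everything else undisturbed. I'll descend.

>>> play_rows(rows=[0.02,-0.003,0,0,0,0,0,0.02,0,0,0,0,0,0,0.015,0,0,0,0,0,0,0.008,0,0,0,0,0,0,0,0,0,0,0,0,0])

```text
t: 3.0
eef_pos: [0.5289, -0.1384, 0.1199]
tcp_rot: [-2.182, 0.08, 2.185]
ft_force: [-0.8, 1.1, 0.4]
grip_width: -0.0001
```

>>> play_rows(rows=[0.001,0,0,0,0,0,0,0.001,0,0,0,0,0,0,0.001,0,0,0,0,0,0,0,0,0,0,0,0,0,0,0,0,0,0,0,0])

```text
t: 3.5
eef_pos: [0.5294, -0.1385, 0.1181]
tcp_rot: [-2.184, 0.082, 2.183]
ft_force: [-0.1, -0.6, 0.7]
grip_width: -0.0004
```

>>> play_rows(rows=[0.001,0,0,0,0,0,0,0.001,0,0,0,0,0,0,0,0,0,0,0,0,0,0,0,0,0,0,0,0,0,0,0,0,0,0,0])

```text
t: 4.0
eef_pos: [0.5293, -0.1385, 0.1159]
tcp_rot: [-2.183, 0.082, 2.183]
ft_force: [-0.1, 0.4, 0.1]
grip_width: -0.0001
```

>>> play_rows(rows=[0.001,0,0,0,0,0,0,0,0,0,0,0,0,0,0,0,0,0,0,0,0,0,0,0,0,0,0,0,0,0,0,0,0,0,0])

```text
t: 4.5
eef_pos: [0.5293, -0.1385, 0.1149]
tcp_rot: [-2.183, 0.082, 2.183]
ft_force: [-0.9, -0.1, -0.5]
grip_width: 0.0
```

>>> play_rows(rows=[0.001,0,0,0,0,0,0,0,0,0,0,0,0,0,0,0,0,0,0,0,0,0,0,0,0,0,0,0,0,0,0,0,0,0,0])

```text
t: 5.0
eef_pos: [0.5294, -0.1386, 0.1144]
tcp_rot: [-2.184, 0.082, 2.183]
ft_force: [-1.6, -0.3, 6.4]
grip_width: -0.0001
```

>>> play_rows(rows=[0,-0.004,0,0,0,0,0,0,-0.007,0,0,0,0,0,0,-0.008,0,0,0,0,0,0,-0.007,0,0,0,0,0,0,-0.004,0,0,0,0,0])

```text
t: 5.5
eef_pos: [0.5319, -0.1082, 0.1144]
tcp_rot: [-2.185, 0.082, 2.182]
ft_force: [-0.0, 0.4, 3.7]
grip_width: 0.0001
```

Run:
```python
from h import *
ctrl.read_camera('scene'); print(vialpos('scene',np.array([.53,-.118])))
o=ctrl.observe();print(o['eef_pos'],o['ft_force'])
```

```text
(0.55, array([ 0.53373817, -0.1142773 , -0.21708725]), np.float64(156.41175842285156))
[ 0.53196714 -0.1082201   0.11440735] [-0.57215453  1.33913594  7.29140767]
```

>>> play_rows(rows=[0.005,0,0,0,0,0,0,-0.011,0,0,0,0,0,0,0,0.016,0,0,0,0,0,0,0,0,0,0,0,0,0,0,0,0,0,0,0])

```text
t: 6.1
eef_pos: [0.5299, -0.1252, 0.1189]
tcp_rot: [-2.181, 0.083, 2.184]
ft_force: [-0.1, -0.1, 0.6]
grip_width: -0.0
```

I got a sign wrong: the first row pressed 5 mm down before lifting. I'll check the vial.

>>> play_rows(rows=[-0.05,0,0,0,0,0,0,0,0.03,0,0,0,0,0,0,0.03,0,0,0,0,0,0,0.03,0,0,0,0,0,0,0,0,0,0,0,0])

```text
t: 6.6
eef_pos: [0.523, -0.2169, 0.1689]
tcp_rot: [-2.18, 0.085, 2.183]
ft_force: [0.1, -0.1, 0.3]
grip_width: -0.0001
```

```bash
cat >> h.py <<'E'
def look(near):
    mid=np.array([.52956,-.06488]);u=np.array([np.cos(-.0287),np.sin(-.0287)])
    for n in('top','scene'):
        ctrl.read_camera(n); v=vialpos(n,np.array(near))
        if v: d=v[1][:2]-mid; print(n,v[0],v[1].round(4),'cost',round(float(v[2]),1),'| line frame x %.4f y %.4f yaw %.3f'%(d@u,d@[-u[1],u[0]],v[1][2]+.0287))
E
python3 - <<'E'
from h import *
look([.53,-.114]); goto([.53,-.12,.12])
cv2.imwrite('pics/t2.png',cv2.resize(ctrl.read_camera('top')[140:280,270:510],(720,420),interpolation=cv2.INTER_CUBIC))
E
```

```text
top 0.57 [ 0.5307 -0.1141 -0.0945] cost 9.6 | line frame x 0.0025 y -0.0492 yaw -0.066
scene 0.74 [ 0.53   -0.1168 -0.0858] cost 9.1 | line frame x 0.0019 y -0.0519 yaw -0.057
t 6.8 pos [ 0.5235 -0.2137  0.1693] F [ 0.31 -0.32  0.56]
tool axes cols
 [[-0.001 -0.075 -0.997]
 [ 0.001 -0.997  0.075]
 [-1.    -0.001  0.001]]
shift [ 0.0494 -0.0939  0.0005]
```

View pics/t2.png

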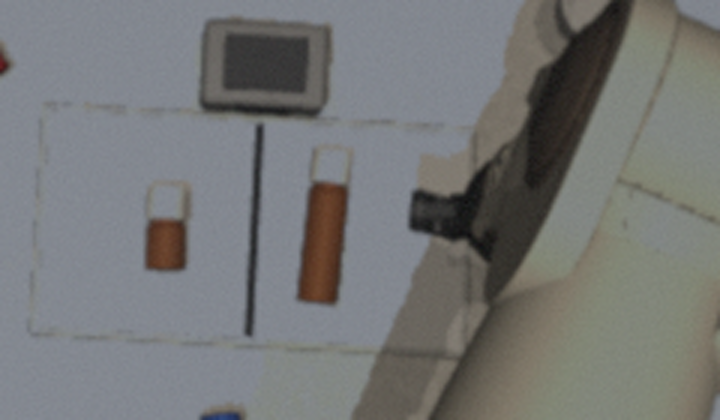

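The vial is undisturbed: it lies parallel to the line and 49 mm from it, so it rolled half of the finger stroke as expected. I'll carry on.

>>> play_rows(rows=[0,-0.045,0,0,0,0,0,0,-0.045,0,0,0,0,0,0.025,0,0,0,0,0,0,0.022,0,0,0,0,0,0,0.003,0,0,0,0,0,0])

```text
t: 7.35
eef_pos: [0.5292, -0.123, 0.1173]
tcp_rot: [-2.179, 0.079, 2.188]
ft_force: [0.1, 0.3, 1.1]
grip_width: 0.0001
```

>>> play_rows(rows=[0.003,0,0,0,0,0,0,0.001,0,0,0,0,0,0,0.001,0,0,0,0,0,0,0,0,0,0,0,0,0,0,0,0,0,0,0,0])

```text
t: 7.85
eef_pos: [0.5306, -0.1247, 0.1154]
tcp_rot: [-2.184, 0.083, 2.182]
ft_force: [0.7, 0.5, -0.1]
grip_width: -0.0001
```

>>> play_rows(rows=[0.001,0,0,0,0,0,0,0,0,0,0,0,0,0,0,0,0,0,0,0,0,0,0,0,0,0,0,0,0,0,0,0,0,0,0])

```text
t: 8.35
eef_pos: [0.5306, -0.1246, 0.1143]
tcp_rot: [-2.184, 0.082, 2.182]
ft_force: [-0.1, -0.6, 4.2]
grip_width: -0.0002
```

>>> play_rows(rows=[0.0005,0,0,0,0,0,0,0,0,0,0,0,0,0,0,0,0,0,0,0,0,0,0,0,0,0,0,0,0,0,0,0,0,0,0])

```text
t: 8.85
eef_pos: [0.5306, -0.1247, 0.1141]
tcp_rot: [-2.184, 0.083, 2.182]
ft_force: [-1.4, -0.9, 7.6]
grip_width: 0.0001
```

Contact made. Now I stroke 36 mm, lift 5 mm (negative x), go back 18 mm, and lower again.

>>> play_rows(rows=[0,-0.005,0,0,0,0,0,0,-0.009,0,0,0,0,0,0,-0.009,0,0,0,0,0,0,-0.009,0,0,0,0,0,0,-0.004,0,0,0,0,0])

```text
t: 9.35
eef_pos: [0.5336, -0.088, 0.1141]
tcp_rot: [-2.185, 0.081, 2.181]
ft_force: [1.6, 0.5, 4.4]
grip_width: -0.0003
```

>>> play_rows(rows=[0,0,0,0,0,0,0,-0.005,0,0,0,0,0,0,0,0.009,0,0,0,0,0,0,0.009,0,0,0,0,0,0,0,0,0,0,0,0])

```text
t: 9.85
eef_pos: [0.5314, -0.1079, 0.118]
tcp_rot: [-2.181, 0.084, 2.183]
ft_force: [-0.5, -0.3, -0.5]
grip_width: 0.0
```

>>> play_rows(rows=[0.002,0,0,0,0,0,0,0.002,0,0,0,0,0,0,0.001,0,0,0,0,0,0,0,0,0,0,0,0,0,0,0,0,0,0,0])

```text
invalid input at $.rows: expected a multiple of 7 numbers
```

>>> play_rows(rows=[0.002,0,0,0,0,0,0,0.002,0,0,0,0,0,0,0.001,0,0,0,0,0,0,0,0,0,0,0,0,0,0,0,0,0,0,0,0])

```text
t: 10.35
eef_pos: [0.5317, -0.1066, 0.1141]
tcp_rot: [-2.184, 0.083, 2.183]
ft_force: [-3.7, -0.6, 7.5]
grip_width: -0.0
```

```bash
python3 -c "
from h import *
look([.53,-.1]); o=ctrl.observe(); print(o['eef_pos'],o['ft_force'])"
```

```text
scene 0.71 [ 0.5322 -0.0981 -0.1246] cost 10.9 | line frame x 0.0036 y -0.0331 yaw -0.096
[ 0.53169702 -0.10656659  0.11410025] [-3.05846643 -1.64124526  8.21206019]
```

>>> play_rows(rows=[0,-0.005,0,0,0,0,0,0,-0.009,0,0,0,0,0,0,-0.009,0,0,0,0,0,0,-0.008,0,0,0,0,0,0,-0.003,0,0,0,0,0])

```text
t: 11.05
eef_pos: [0.5346, -0.0719, 0.1143]
tcp_rot: [-2.185, 0.081, 2.182]
ft_force: [-1.1, -0.1, 6.1]
grip_width: 0.0004
```

>>> play_rows(rows=[0,0,0,0,0,0,0,-0.02,0,0,0,0,0,0,-0.02,0.03,0,0,0,0,0,0,0.04,0,0,0,0,0,0,0.03,0,0,0,0,0])

```text
t: 11.55
eef_pos: [0.5269, -0.1737, 0.154]
tcp_rot: [-2.185, 0.082, 2.182]
ft_force: [0.6, 1.0, -0.2]
grip_width: -0.0002
```

```bash
python3 -c "
from h import *
look([.53,-.08]); goto([.531,-.087,.1143])"
```

```text
top 0.85 [ 0.5341 -0.0792 -0.097 ] cost 5.2 | line frame x 0.0050 y -0.0142 yaw -0.068
scene 0.65 [ 0.535  -0.0809 -0.1045] cost 7.5 | line frame x 0.0059 y -0.0159 yaw -0.076
t 11.75 pos [ 0.5266 -0.1727  0.153 ] F [ 0.02 -0.27 -0.03]
tool axes cols
 [[-0.001 -0.076 -0.997]
 [ 0.    -0.997  0.076]
 [-1.    -0.     0.001]]
shift [ 0.0388 -0.0858  0.0021]
```

>>> play_rows(rows=[0,-0.043,0,0,0,0,0,0,-0.043,0,0,0,0,0,0.02,0,0,0,0,0,0,0.014,0,0,0,0,0,0,0,0,0,0,0,0,0])

```text
t: 12.25
eef_pos: [0.5321, -0.0859, 0.117]
tcp_rot: [-2.179, 0.081, 2.188]
ft_force: [-0.7, 0.3, 0.4]
grip_width: -0.0005
```

>>> play_rows(rows=[0.002,0,0,0,0,0,0,0.002,0,0,0,0,0,0,0.001,0,0,0,0,0,0,0,0,0,0,0,0,0,0,0,0,0,0,0,0])

```text
t: 12.75
eef_pos: [0.5333, -0.0869, 0.1147]
tcp_rot: [-2.183, 0.083, 2.182]
ft_force: [0.1, 1.8, -0.6]
grip_width: 0.0001
```

>>> play_rows(rows=[0.001,0,0,0,0,0,0,0,0,0,0,0,0,0,0,0,0,0,0,0,0,0,0,0,0,0,0,0,0,0,0,0,0,0,0])

```text
t: 13.25
eef_pos: [0.5334, -0.0868, 0.1145]
tcp_rot: [-2.184, 0.083, 2.182]
ft_force: [-2.4, -0.1, 7.4]
grip_width: 0.0001
```

>>> play_rows(rows=[0,-0.003,0,0,0,0,0,0,-0.008,0,0,0,0,0,0,-0.008,0,0,0,0,0,0,-0.006,0,0,0,0,0,0,-0.0035,0,0,0,0,0])

```text
t: 13.75
eef_pos: [0.5358, -0.0579, 0.1144]
tcp_rot: [-2.185, 0.082, 2.181]
ft_force: [-0.5, 0.2, 4.4]
grip_width: -0.0003
```

>>> play_rows(rows=[0,0,0,0,0,0,0,-0.01,0,0,0,0,0,0,-0.03,0,0,0,0,0,0,-0.01,0.04,0,0,0,0,0,0,0.04,0,0,0,0,0])

```text
t: 14.25
eef_pos: [0.5301, -0.1386, 0.1661]
tcp_rot: [-2.188, 0.081, 2.181]
ft_force: [1.0, -0.1, -1.0]
grip_width: -0.0002
```

>>> play_rows(rows=[0,0.04,0,0,0,0,0,0,0.04,0,0,0,0,0,0,0,0,0,0,0,0,0,0,0,0,0,0,0,0,0,0,0,0,0,0])

```text
t: 14.75
eef_pos: [0.5233, -0.2173, 0.1635]
tcp_rot: [-2.183, 0.082, 2.183]
ft_force: [0.9, 0.3, 0.2]
grip_width: 0.0002
```

Run:
```python
from h import *
look([.53,-.065]); goto([.478,-.319,.140])
cv2.imwrite('pics/t3.png',cv2.resize(ctrl.read_camera('top')[140:280,270:510],(720,420),interpolation=cv2.INTER_CUBIC))
```

```text
top 0.57 [ 0.5338 -0.0641 -0.0521] cost 13.1 | line frame x 0.0042 y 0.0009 yaw -0.023
t 14.95 pos [ 0.5236 -0.2169  0.1635] F [ 0.67 -0.24  0.39]
tool axes cols
 [[ 0.    -0.074 -0.997]
 [ 0.    -0.997  0.074]
 [-1.    -0.    -0.   ]]
shift [0.0235 0.1052 0.0379]
```

View pics/t3.png

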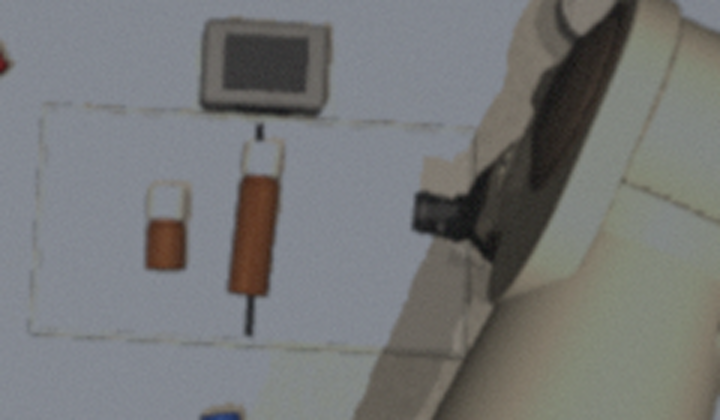

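The vial lies on the line: its midpoint is at about (256,218) and the line passes (255,218). Now the button.

>>> play_rows(rows=[0,0.035,0.012,0,0,0,0,0,0.035,0.013,0,0,0,0,0,0.035,0.013,0,0,0,0,0.01,0,0,0,0,0,0,0.013,0,0,0,0,0,0])

```text
t: 15.5
eef_pos: [0.4776, -0.32, 0.1403]
tcp_rot: [-2.184, 0.084, 2.182]
ft_force: [0.2, -0.1, 0.0]
grip_width: -0.0002
```

>>> play_rows(rows=[0.003,0,0,0,0,0,0,0.002,0,0,0,0,0,0,0.002,0,0,0,0,0,0,0.001,0,0,0,0,0,0,0,0,0,0,0,0,0])

```text
t: 16.0
eef_pos: [0.4778, -0.3193, 0.1325]
tcp_rot: [-2.184, 0.082, 2.183]
ft_force: [1.4, -0.1, -0.9]
grip_width: 0.0004
```

Run:
```python
from h import *
goto([.478,-.319,.13])
cv2.imwrite('pics/s3.png',cv2.resize(ctrl.read_camera('scene')[110:270,160:360],(750,600),interpolation=cv2.INTER_CUBIC))
```

```text
t 16.0 pos [ 0.4778 -0.3193  0.1325] F [ 1.45 -0.11 -0.9 ]
tool axes cols
 [[ 0.    -0.075 -0.997]
 [-0.    -0.997  0.075]
 [-1.     0.    -0.   ]]
shift [ 0.0025 -0.0004 -0.0002]
```

View pics/s3.png

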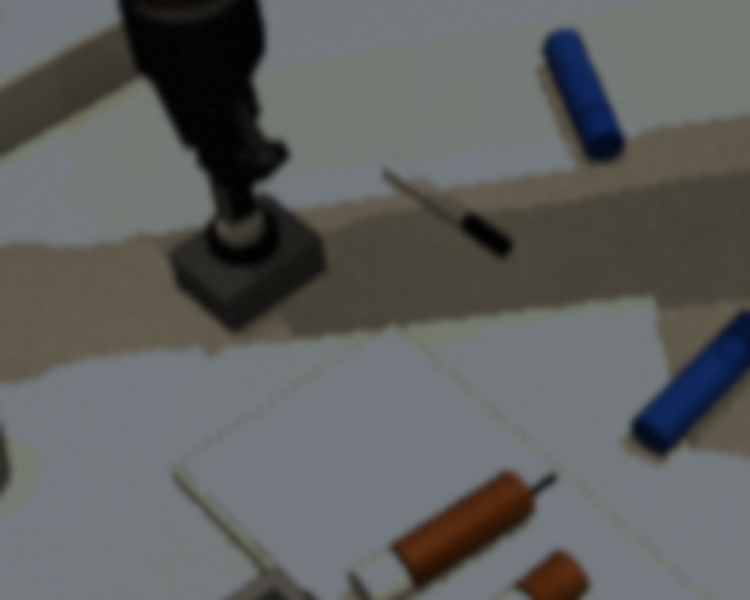

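The fingertips are centred above the white button at (240,225), and the vial lies on the line. I'll press in steps and watch the force.

>>> play_rows(rows=[0.002,0,0,0,0,0,0,0.002,0,0,0,0,0,0,0.002,0,0,0,0,0,0,0.001,0,0,0,0,0,0,0,0,0,0,0,0,0])

```text
t: 16.55
eef_pos: [0.4777, -0.3197, 0.1256]
tcp_rot: [-2.184, 0.082, 2.183]
ft_force: [0.8, 1.2, 4.0]
grip_width: -0.0001
```

>>> play_rows(rows=[0.001,0,0,0,0,0,0,0.001,0,0,0,0,0,0,0,0,0,0,0,0,0,0,0,0,0,0,0,0,0,0,0,0,0,0,0])

```text
t: 17.05
eef_pos: [0.4777, -0.3197, 0.1237]
tcp_rot: [-2.184, 0.082, 2.183]
ft_force: [0.4, -0.6, 5.3]
grip_width: 0.0002
```

One more mm, to reach the end stop.

>>> play_rows(rows=[0.001,0,0,0,0,0,0,0,0,0,0,0,0,0,0,0,0,0,0,0,0,0,0,0,0,0,0,0,0,0,0,0,0,0,0])

```text
t: 17.55
eef_pos: [0.4777, -0.3197, 0.1235]
tcp_rot: [-2.185, 0.083, 2.182]
ft_force: [-1.9, 2.9, 11.5]
grip_width: -0.0001
```

>>> play_rows(rows=[0.0005,0,0,0,0,0,0,0,0,0,0,0,0,0,0,0,0,0,0,0,0,0,0,0,0,0,0,0,0,0,0,0,0,0,0])

```text
t: 18.05
eef_pos: [0.4777, -0.3197, 0.1235]
tcp_rot: [-2.185, 0.083, 2.182]
ft_force: [-2.1, 2.7, 14.5]
grip_width: 0.0
```

The end stop is reached: z has stalled and the force is rising. I'll release and check.

>>> play_rows(rows=[-0.01,0,0,0,0,0,0,-0.02,0,0,0,0,0,0,-0.03,0,0,0,0,0,0,-0.03,0,0,0,0,0,0,0,0,0,0,0,0,0])

```text
t: 18.55
eef_pos: [0.4784, -0.3202, 0.2159]
tcp_rot: [-2.189, 0.085, 2.18]
ft_force: [0.7, -0.2, 1.1]
grip_width: -0.0001
```

>>> play_rows(rows=[-0.03,0,0,0,0,0,0,0,0,0,0,0,0,0,0,0,0,0,0,0,0,0,0,0,0,0,0,0,0,0,0,0,0,0,0])

```text
t: 19.05
eef_pos: [0.4773, -0.3194, 0.2406]
tcp_rot: [-2.181, 0.081, 2.184]
ft_force: [0.6, 0.0, 0.4]
grip_width: 0.0002
```

Run:
```python
from h import *
look([.53,-.065])
for n in('top','scene'): print('short',n,vialpos(n,np.array([.528,-.001]),'short_vial',.06))
cv2.imwrite('pics/s4.png',cv2.resize(ctrl.read_camera('scene')[110:310,160:400],(720,600),interpolation=cv2.INTER_CUBIC))
o=ctrl.observe();print(o['t'],o['eef_pos'],o['ft_force'])
```

```text
top 0.62 [ 0.5358 -0.064  -0.0894] cost 6.3 | line frame x 0.0062 y 0.0011 yaw -0.061
scene 0.91 [ 0.5354 -0.067  -0.0873] cost 21.9 | line frame x 0.0059 y -0.0019 yaw -0.059
short top (0.79, array([5.27864292e-01, 4.66271484e-04, 3.64047557e-02]), np.float64(7.540910720825195))
short scene (0.64, array([ 0.52823059, -0.00127747,  0.02680185]), np.float64(3.1764166355133057))
19.4 [ 0.47756676 -0.31960722  0.24179104] [ 0.31110427 -0.14470616  0.04799318]
```

View pics/s4.png

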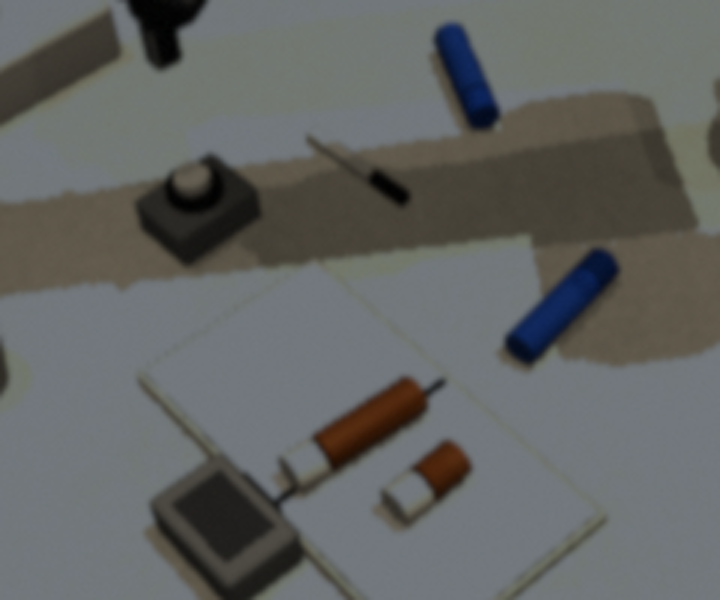

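The vial is on the line, the button is up, the short vial hasn't moved, and the arm is clear of everything.

```bash
python3 -c "
from cell import ctrl
print(ctrl.hand_in())"
```

```text
the job is handed in; nothing more can be done
None
```

I rolled the long vial onto the black line in four fingertip strokes across its top. I then pressed the white button to its end stop and let go. I handed the job in at about 19.4 s. The hand-in gives no verdict.

**Last checks:**
- **Vial on the line:** The two cameras disagreed slightly. The top camera put it 1.1 mm to one side of the line and the scene camera 1.9 mm to the other. Lengthwise it is about 6 mm from the middle. It is turned about 0.06 rad from the line. All of these are within limits.
- **Button:** The finger height stalled at 0.1235 m, about 6 mm below where the finger should first touch the button. The force rose to 14.5 N, so I take it that the button was fully down. The last picture shows it up again.
- **Short vial:** It is within about 2 mm of where it started.
- **Other things on the bench:** The pen looks unmoved in the last picture. I did not measure it, and I did not check the blue cap, cup or bottle at the end. The arm did not work near any of them.
- **Arm:** It ended clear of everything, with about 0.3 N on the wrist, which is within the noise.

**One slip:** After the first stroke I got a sign wrong and commanded the finger 5 mm down onto the vial for 0.1 s before lifting. I don't know the peak force. A check straight afterwards showed the vial where it should have been, about 15 mm along, half the finger's travel.

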